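# Slide the mug home on the press-down warmer

### The job

Without lifting it off the bamboo board, slide the lidded terracotta mug across until its bevelled foot drops into the dished steel warmer plate in the middle of the board, then press down on its lid until you feel the sinking plate come to its stop, with about 15 N and not much more, and let go. The mug must stay upright and end sitting true in the dish with the plate down; do not disturb the sugar shaker, the kettle or the clear box.

Things in the scene. Friction and masses are not known exactly. Their poses are not given: they have to be found in the camera images.
- mug: Squat terracotta mug with fixed flat wooden lid, 0.3-0.45 kg, thick-bottomed, 74 mm tall. Origin: centre of its underside, z up. Underside 60 mm across, straight bevel to 76 mm across at height 7, then 78 mm across from height 24 to 67; lid 72 mm across. Handle: loop on its own -x side (roughly towards the robot), out to 65 mm from the axis, heights 35-67 mm. Starts on the board 120-150 mm left or right of the dish.
- mug_lid (a point): Centre of the top face of the mug's lid, 74 mm above the mug's origin: the place to press.
- board: Bamboo board fixed on the steel top, 240 mm (its x) by 420 mm (its y), 44 mm thick, flat top without a raised edge. Origin: centre of its underside. Its position and yaw vary. A round hole 84 mm across in its middle holds the warmer plate.
- dish_seat (a point): On the axis of the dished dark steel warmer plate (80 mm across, mid-board): where the mug's origin lies when seated true; moves down with the plate. Plate up: 38.2 mm above the steel top, so a seated mug stands 6 mm lower than on the board. Dish: cone sloped 42 deg like the mug's bevel, mouth 72 mm across, 6 mm deep, floor 58 mm across; rim 0.5 mm below the board top, 2 mm gap around.
- warmer_plate: The dished plate itself. It slides straight down from flush with the board and stops dead after a travel that differs each time, 2.5 to 13 mm, and cannot be seen: feel for it. No spring: it rubs, moves under 3 to 5 N beyond the mug's weight, stays where left. It is pressed home when it has stopped and bears at least 14 N (mug's weight included): press with about 15 N. Over 30 N is too hard.
- sugar_shaker: Bystander: glass sugar shaker with domed steel top, 66 mm across, 92 mm tall, standing on the board on the other side of the dish from the mug. Origin: centre of its underside.
- kettle: Bystander: white kettle, 152 mm across at the foot, 184 mm tall, on the steel top to the robot's right of the board; black handle on its own -y side reaching 121 mm from the axis, spout on +y reaching 95 mm. Origin: centre of its underside.
- clear_box: Bystander: clear plastic box with sprung flip lid (shut), 110 by 150 mm, 76 mm tall, fixed on the steel top to the robot's left of the board. Origin: centre of its underside.
- flip_lid (a joint): Opening angle of the clear box's lid in rad, 0 shut; leave it shut.
There are look-alikes about, which are no part of the job. There is more than one size of the mug; the job needs the smaller.

How it is judged (in metres and radians):
On the way, in this order (a step that is already met when the one before it is completed fails the run):
1. the mug has been slid over the dish and has dropped into it (horizontal distance between mug and dish_seat below 0.012 m and z of mug in the frame of dish_seat below 0.0035 m), for 0.1 s.
2. the seated mug has been pressed down until the plate bears on its stop (horizontal distance between mug and dish_seat below 0.003 m and z of mug in the frame of dish_seat between -0.003 and 0.003 m and angle between mug's own z axis and vertical below 0.06 rad and distance of dish_seat from where it was at the start of the episode above 0.0018 m and contact force between mug and warmer_plate above 14 N), for 0.05 s.
At the end, for the whole second after the job is handed in: The mug sits upright (within 0.06 rad) and at rest in the dish, within 3 mm of its seat sideways and in height, with the warmer plate still down (it must have borne 14 N against its stop), everything let go, and the sugar shaker and kettle upright and within 15 mm of where they were (horizontal distance between mug and dish_seat below 0.003 m and z of mug in the frame of dish_seat between -0.003 and 0.003 m and angle between mug's own z axis and vertical below 0.06 rad and distance of dish_seat from where it was at the start of the episode above 0.0018 m and linear speed of mug below 0.01 m/s and angular speed of mug below 0.1 rad/s and distance of each of sugar_shaker, kettle from where it was at the start of the episode below 0.015 m and angle between each of sugar_shaker, kettle's own z axis and vertical below 0.1 rad); the robot touches nothing.
It fails at once if the mug is lifted more than 15 mm clear of the board (z of mug in the frame of board above 0.059 m).
It fails at once if the mug is tipped by more than about 35 degrees (angle between mug's own z axis and vertical above 0.6 rad).
It fails at once if the robot bears on the mug with more than 30 N (contact force between any of the fingers, the arm and mug above 30 N).
It fails at once if the sugar shaker or the kettle is moved by more than 15 mm (distance of any of sugar_shaker, kettle from where it was at the start of the episode above 0.015 m).
It fails at once if the clear box is struck or its lid is opened (contact force between anything else and clear_box above 15 N or value of joint flip_lid above 0.2 rad).
It also fails if it takes over 45 s, if anything falls off the work surface, if the arm or the gripper's body presses on something with over 40 N, if the wrist force passes 120 N, or if a joint passes its speed limit or range.

### The arm

A 6-joint arm with a two-finger parallel gripper is mounted at the origin on the work surface. World frame = base frame: x ahead of the robot, y to its left, z up, the work surface at z = 0. Lengths are in mm, angles in rad, forces in N, time in s.
With the tool pointing down it reaches from about 350 to 775 mm from the base axis. Payload 7.3 kg.
Tool frame: the origin (TCP) lies at the very end of the fingers, on their centre line; the grasp point (between the pads) lies 19 mm behind it; x points along the fingers, z is the direction in which the jaws open and shut, and the axes are right-handed (so a half turn about x gives the same grasp; the last joint's range is limited). The gripper opens to 92 mm and grips with 3 to 60 N. Pads are 19 mm wide; open, the fingers measure 130 mm over their backs; the gripper's body (75 mm by 190 mm) begins 47 mm behind the grasp point.
Start: joints at [0.996, 0.342, 1.524, -0, 1.275, -0.146], TCP at [218.273, 477.495, 226.741] pointing down, gripper open.
Joint ranges: [-2.53, 2.53], [-0.77, 2.02], [0.04, 2.7], [-1, 4.14], [0.28, 2.66], [-3.11, 3.11]. Speed limits (rad/s): [2.57, 2.57, 3.14, 3.14, 3.14, 3.14].

### API

Orientations are given as [roll, pitch, yaw] about the fixed x, y, z axes, in that order (R = Rz(yaw) Ry(pitch) Rx(roll)).
In Python, from plant import * gives the robot as it stands.
- The arm moves only by the tool carry_out, never from a script. Its argument "rows" is a list of rows, each a list of 4 numbers: the shift along the world's x, y, z in mm, then the turn about the world's z in degrees. In form: [[x, y, z, twist], ...]. A call has 1 to 20 rows; each row is the pose to reach, as a shift and turn from the pose measured when the call began; what a row does not reach only later rows make up. A row lasts 1/12 s, in which the tool goes at most 41.7 mm and 7.16 degrees, less where a joint would pass 70% of its speed; a pose out of reach is approached as far as the arm can. A call with a gripper value outside its range is refused whole. "hand" is the finger opening in mm, from 0 to 91.8, set as the call begins (left out, the last holds). The fingers move at their own pace and stop on an object; the grip force is fixed at half the most. Time passes only in rows, so rows that repeat a pose let the fingers close. It gives the time, the measured TCP pose, the force and the opening at its end, in the units of the state.
- get_obs(): the state, without advancing time (a new reading comes with each control period).
- capture(name): name is "side" or "top" or "wrist"; returns the picture (400x640x3 uint8, red, green, blue); there is no depth.
- camera_info(name): a dict with "camera_matrix" (3x3 intrinsics, pixels), "dist" ([k1, k2, p1, p2, k3] as OpenCV has them; the pictures are not rectified), "pose" (4x4, takes a point from camera to world coordinates); the wrist camera has in their place "mount" (4x4, takes a point from camera to tool coordinates, whose origin is the TCP and whose axes are the tool frame's). Camera axes: x right, y down, z forward; pixel columns grow to the right and rows downward; lengths in mm; the calibration is good to about 2 mm. A picture is of the moment at which its call begins: read the wrist's pose just before it. camera_info takes no time and is no camera call.
- close_job(): hands the job in, once; it reports no verdict.
The state is a dict: "time": time; "joint_positions": joint angles; "dq": joint speeds; "tau": joint torques, N m; "tool_pos": TCP position; "tcp_rot": TCP orientation; "contact_force": force on the tool from outside, world axes, zero at the start; "moment": the same for the moment, N m; "grip_width": finger opening in mm.
Only numpy, scipy, OpenCV 4.12 (cv2) and the standard library are available. Lean on these libraries where they do the work, as an engineer would, in place of code of your own. Each camera call takes 0.05 s, during which the arm holds its last target. There are 200 camera calls.

## Working session

There is one attempt and no reset: what is moved stays moved. The work goes in short steps, Python scripts to look and compute and a tool call to move; the robot and the scene stay as the last step left them, time stands still between calls to the robot, and variables do not carry over. Pictures are saved under pics/ and viewed, about 8 in all and at most 12, crops included, and the job is handed in when it is done.

Besides the shell and the picture viewer there is one more tool, called after "Call:" as name(argument=value, ...) on one line, values as JSON. carry_out: Moves the arm, as the interface text tells. Its arguments: {"type":"object","properties":{"rows":{"type":"array"},"hand":{"type":"number"}},"required":["rows"]}

```bash
mkdir -p pics; ls
python3 - <<'E'
from plant import *
import cv2,numpy as np
np.set_printoptions(precision=4,suppress=True)
print(get_obs())
for n in ("top","side","wrist"):
    im=capture(n); cv2.imwrite(f"pics/{n}0.png",im[:,:,::-1]); print(n,camera_info(n))
E
```

```text
pics
{'time': 0.0, 'joint_positions': array([ 0.996 ,  0.3427,  1.525 , -0.    ,  1.2754, -0.146 ]), 'dq': array([-0.0012,  0.0003, -0.0001,  0.001 ,  0.0006,  0.0005]), 'tau': array([ -0.0023, -43.1261, -24.4219,   0.0716,   0.0562,  -0.0001]), 'tool_pos': array([218.0406, 477.1235, 226.0339]), 'tcp_rot': array([ 3.0103,  1.5692, -2.1309]), 'contact_force': array([0.5077, 0.2559, 0.752 ]), 'moment': array([ 0.0121,  0.0365, -0.0251]), 'grip_width': 91.62863432896744}
top {'camera_matrix': array([[488.4169,   0.    , 320.8532],
       [  0.    , 488.4169, 201.6881],
       [  0.    ,   0.    ,   1.    ]]), 'dist': array([-0.0032,  0.    ,  0.    ,  0.    ,  0.    ]), 'pose': array([[   0.0107,   -0.9983,    0.057 ,  459.0079],
       [  -0.9999,   -0.0111,   -0.0065,   -2.8706],
       [   0.0071,   -0.0569,   -0.9984, 1626.6992],
       [   0.    ,    0.    ,    0.    ,    1.    ]])}
side {'camera_matrix': array([[459.4878,   0.    , 313.9783],
       [  0.    , 459.4878, 192.7251],
       [  0.    ,   0.    ,   1.    ]]), 'dist': array([-0.118,  0.   ,  0.   ,  0.   ,  0.   ]), 'pose': array([[   0.8501,   -0.4025,    0.3395,   98.9587],
       [  -0.5266,   -0.6556,    0.5413, -712.3132],
       [   0.0047,   -0.6389,   -0.7693, 1096.7908],
       [   0.    ,    0.    ,    0.    ,    1.    ]])}
wrist {'camera_matrix': array([[287.1773,   0.    , 318.5401],
       [  0.    , 287.1773, 196.4899],
       [  0.    ,   0.    ,   1.    ]]), 'dist': array([-0.0175,  0.    ,  0.    ,  0.    ,  0.    ]), 'mount': array([[  -0.0006,   -0.255 ,    0.9669, -157.1775],
       [   0.0002,   -0.9669,   -0.255 ,   67.6632],
       [   1.    ,    0.    ,    0.0006,    0.3629],
       [   0.    ,    0.    ,    0.    ,    1.    ]])}
```

View pics/top0.png

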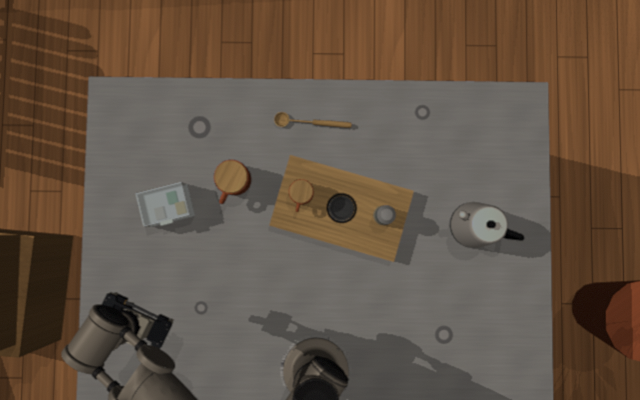

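View pics/side0.png

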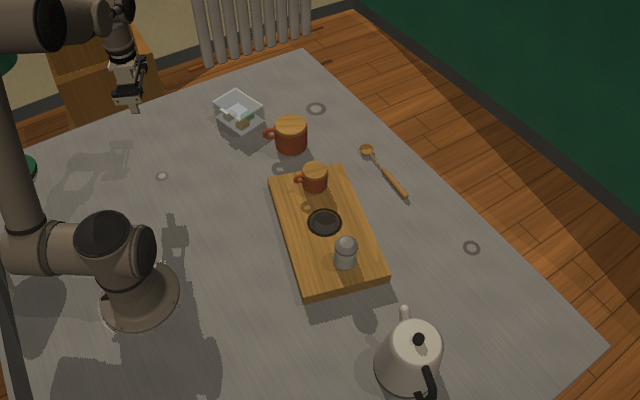

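Top view: there are two terracotta mugs. One stands on the board at (301,191). A bigger one, off the board at (232,178), is a look-alike. The dish is at (342,208), the shaker at (385,215), the kettle at (485,224) and the clear box at (165,205). The side view agrees: small mug (315,178), big mug (291,135). I'll confirm this in a crop and measure.

```bash
cat > h.py <<'E'
import numpy as np, cv2
from plant import *
from scipy.spatial.transform import Rotation as R
np.set_printoptions(precision=2,suppress=True)
def campose(n,obs=None):
    c=camera_info(n)
    if 'pose' in c: return c,np.array(c['pose'])
    T=np.eye(4);T[:3,:3]=R.from_euler('xyz',obs['tcp_rot']).as_matrix();T[:3,3]=obs['tool_pos']
    return c,T@np.array(c['mount'])
def plane(n,uv,z,obs=None):
    c,P=campose(n,obs)
    p=cv2.undistortPoints(np.array(uv,float).reshape(-1,1,2),np.array(c['camera_matrix']),np.array(c['dist'])).reshape(-1,2)
    d=np.c_[p,np.ones(len(p))]@P[:3,:3].T
    return P[:3,3]+d*((z-P[2,3])/d[:,2])[:,None]
def proj(n,X,obs=None):
    c,P=campose(n,obs); X=(np.array(X,float).reshape(-1,3)-P[:3,3])@P[:3,:3]
    return cv2.projectPoints(X,np.zeros(3),np.zeros(3),np.array(c['camera_matrix']),np.array(c['dist']))[0].reshape(-1,2)
E
python3 - <<'E'
from h import *
im=cv2.imread('pics/top0.png')
cr=im[140:270,210:430]; cv2.imwrite('pics/top_crop.png',cv2.resize(cr,None,fx=3.6,fy=3.6,interpolation=cv2.INTER_CUBIC))
for nm,uv,z in (("mug",(301,191),118),("big",(232,178),100),("dish",(342,208),44),("shaker",(385,214),136),("corners",[(290,157),(413,192),(393,262),(271,228)],44)):
    print(nm,plane('top',uv,z))
o=get_obs(); print(R.from_euler('xyz',o['tcp_rot']).as_matrix())
E
```

```text
mug [[577.6   49.12 118.  ]]
big [[617.47 266.58 100.  ]]
dish [[529.61 -82.03  44.  ]]
shaker [[ 508.59 -209.02  136.  ]]
corners [[ 694.22   88.98   44.  ]
 [ 584.26 -312.72   44.  ]
 [ 357.01 -248.09   44.  ]
 [ 462.35  147.09   44.  ]]
[[-0.   -0.91  0.42]
 [-0.    0.42  0.91]
 [-1.    0.   -0.  ]]
```

View pics/top_crop.png

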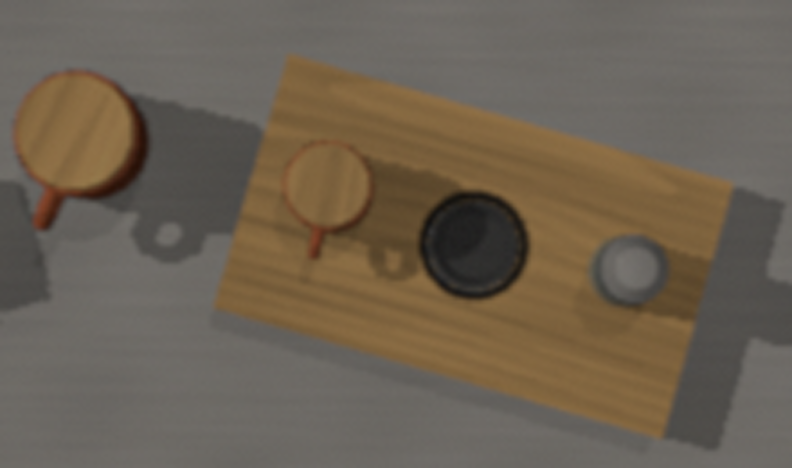

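The crop shows the small mug with its lid at (328,185), about 78 mm across. The big one is about 106 mm across, at (75,133). The dish is at (474,244) and the shaker at (630,270). The mug to move is the one on the board, 138 mm from the dish, which fits the 120–150 mm given. Next I'll move to between mug and dish for a wrist view.

Call:
carry_out(rows=[[335,-492,10,5.3],[335,-492,10,5.3],[335,-492,10,5.3],[335,-492,10,5.3],[335,-492,10,5.3],[335,-492,10,5.3],[335,-492,10,5.3],[335,-492,10,5.3],[335,-492,10,5.3],[335,-492,10,5.3],[335,-492,10,5.3],[335,-492,10,5.3],[335,-492,10,5.3],[335,-492,10,5.3],[335,-492,10,5.3],[335,-492,10,5.3],[335,-492,10,5.3],[335,-492,10,5.3],[335,-492,10,5.3]], hand=91)

```text
time: 1.73
tool_pos: [552.4, -13.3, 236.3]
tcp_rot: [2.557, 1.57, -2.49]
contact_force: [0.1, 0.1, -0.6]
grip_width: 91.3
```

Run:
```python
from h import *
o=get_obs(); im=capture('wrist')[:,:,::-1].copy(); cv2.imwrite('pics/w1.png',im); np.save('w1.npy',np.r_[o['tool_pos'],o['tcp_rot']])
print(o['time'],o['tool_pos'],o['contact_force'],R.from_euler('xyz',o['tcp_rot']).as_matrix()[:,2])
print(proj('wrist',[(577,49,118),(530,-81,44)],o))
```

```text
1.7333 [552.36 -13.25 236.34] [ 0.06  0.12 -0.59] [ 0.33  0.94 -0.  ]
[[385.65 194.43]
 [260.68 178.28]]
```

View pics/w1.png

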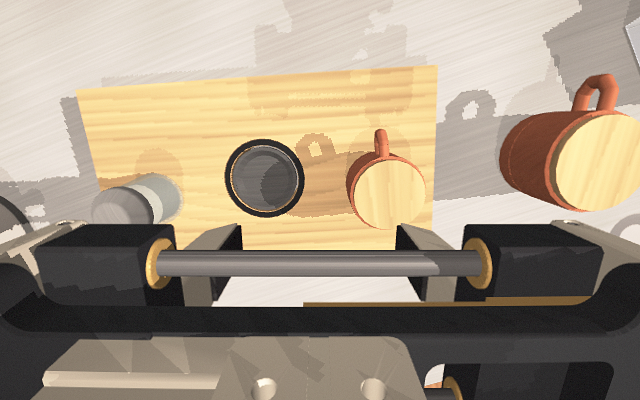

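The wrist view shows the dish ring centred at (264.5,178), the lid at (390,193), the shaker at (140,200) and the big mug at the right. I'll turn those into positions and check the sizes.

Run:
```python
from h import *
w=np.load('w1.npy');o=dict(tool_pos=w[:3],tcp_rot=w[3:])
im=cv2.imread('pics/w1.png');g=im.max(2)
m=np.zeros_like(g);m[130:225,215:315]=(g[130:225,215:315]<60)*255
c=max(cv2.findContours(m,0,1)[0],key=cv2.contourArea);e=cv2.fitEllipse(cv2.convexHull(c));print(e)
pts=cv2.convexHull(c).reshape(-1,2); P=plane('wrist',pts,44,o); print('dish circle',cv2.minEnclosingCircle(P[:,:2].astype(np.float32)))
hsv=cv2.cvtColor(im,cv2.COLOR_BGR2HSV)
t=((hsv[...,0]<10)&(hsv[...,1]>110)).astype(np.uint8)*255
t[:, :330]=0;t[:,440:]=0;t[:120]=0;t[240:]=0
# lid = hole inside the terracotta rim
P=plane('wrist',[(355,193),(425,193),(390,229),(390,193)],118,o);print(P)
ys,xs=np.nonzero(t); print(xs.min(),xs.max(),ys.min(),ys.max())
d=plane('wrist',[e[0]],44,o)[0];l=plane('wrist',[(390.3,193)],118,o)[0];v=d-l
print('dish',d,'lid',l,'vec',v[:2],np.hypot(*v[:2]),np.degrees(np.arctan2(-v[1],-v[0])))
x0,y0,x1,y1=330,120,450,240
cv2.imwrite('pics/w1m.png',cv2.resize(np.hstack([im[y0:y1,x0:x1],im[125:245,210:330]]),None,fx=3.3,fy=3.3,interpolation=cv2.INTER_CUBIC))
print('shaker',plane('wrist',[(104,207)],136,o))
```

```text
((264.42578125, 177.91683959960938), (76.23802185058594, 80.02916717529297), 125.75941467285156)
dish circle ((532.7423095703125, -76.91300964355469), 49.32006072998047)
[[565.63  20.71 118.  ]
 [588.42  86.34 118.  ]
 [613.69  43.3  118.  ]
 [577.01  53.48 118.  ]]
346 422 129 227
dish [531.1  -76.45  44.  ] lid [577.11  53.76 118.  ] vec [ -46.  -130.2] 138.0911308049511 70.54080347842066
shaker [[ 495.82 -208.11  136.  ]]
```

View pics/w1m.png

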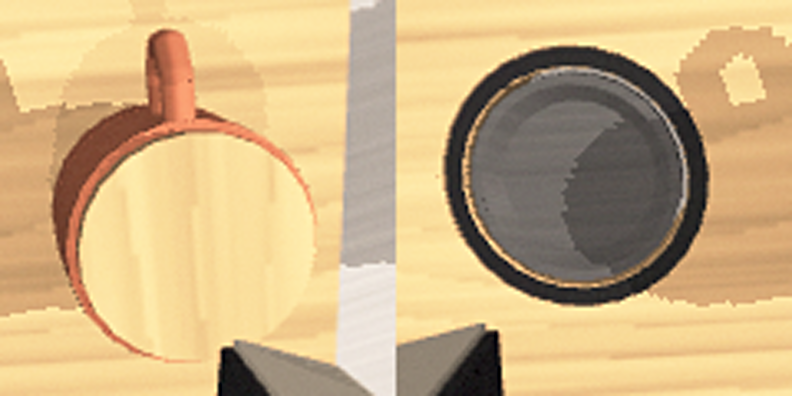

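The lid is 71 px across (72 mm at its depth) and the inner hole 68 px (about 83 mm), so both sizes fit. The black ring around the hole is only trim. The mug-to-dish vector is about (-45,-130), length 137 mm. Now down to just above the lid to check the straddle.

Call:
carry_out(rows=[[24,65,0,0],[24,65,0,0],[24,65,-35,0],[24,65,-70,0],[24,65,-100,0],[24,65,-112,0],[24,65,-112,0],[24,65,-112,0]])

```text
time: 2.45
tool_pos: [576.1, 52.6, 124.7]
tcp_rot: [2.446, 1.569, -2.6]
contact_force: [0.8, 0.1, 0.3]
grip_width: 90.8
```

Run:
```python
from h import *
o=get_obs(); im=capture('wrist')[:,:,::-1].copy(); cv2.imwrite('pics/w2.png',im); np.save('w2.npy',np.r_[o['tool_pos'],o['tcp_rot']])
print(o['time'],o['tool_pos'],o['contact_force'])
T=R.from_euler('xyz',o['tcp_rot']).as_matrix(); c=o['tool_pos']
print(proj('wrist',[c,c+46*T[:,2],c-46*T[:,2],(576,52,118)],o))
```

```text
2.45 [576.13  52.57 124.66] [0.78 0.06 0.29]
[[317.85 239.43]
 [395.77 239.37]
 [239.91 239.38]
 [316.93 235.19]]
```

View pics/w2.png

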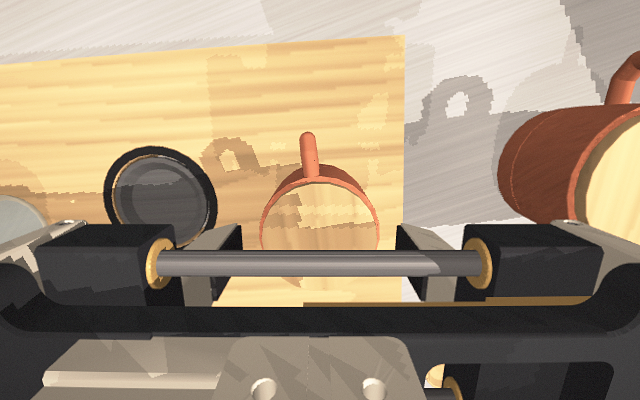

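The mug spans columns 260–379 (centre 319.5) and the pads are at 240 and 396 (centre 318), so it is centred along the jaws. The lid's far edge at row 181 also fits laterally. Now I'll lower the open fingers beside the mug.

Call:
carry_out(rows=[[0,1,-8,0],[0,1,-16,0],[0,1,-24,0],[0,1,-32,0],[0,1,-40,0],[0,1,-48,0],[0,1,-48,0],[0,1,-48,0]])

```text
time: 3.17
tool_pos: [576.6, 53.3, 77.0]
tcp_rot: [-2.986, 1.57, -1.749]
contact_force: [-0.2, 0.4, -0.3]
grip_width: 91.0
```

Call:
carry_out(rows=[[0,0,0,0],[0,0,0,0],[0,0,0,0]], hand=84)

```text
time: 3.42
tool_pos: [576.9, 53.3, 77.4]
tcp_rot: [-2.161, 1.57, -0.923]
contact_force: [-0.2, -0.6, 0.4]
grip_width: 84.4
```

Call:
carry_out(rows=[[-1,-3,0,0],[-2,-6,0,0],[-4,-12,0,0],[-7,-20,0,0],[-10,-28,0,0],[-13,-36,0,0],[-16,-44,0,0],[-18.5,-52,0,0],[-21,-60,0,0],[-24,-68,0,0],[-27,-76,0,0],[-30,-84,0,0],[-32.5,-92,0,0],[-35.5,-100,0,0],[-38,-108,0,0],[-40,-113,0,0],[-40,-113,0,0]])

```text
time: 4.83
tool_pos: [536.4, -61.0, 77.3]
tcp_rot: [-2.82, 1.57, -1.583]
contact_force: [-0.7, -0.8, 0.0]
grip_width: 84.0
```

Run:
```python
from h import *
o=get_obs(); im=capture('wrist')[:,:,::-1].copy(); cv2.imwrite('pics/w3.png',im); np.save('w3.npy',np.r_[o['tool_pos'],o['tcp_rot']])
print(o['time'],o['tool_pos'],o['contact_force'])
d=np.array([-.332,-.943,0]);d/=np.hypot(*d[:2])
print(proj('wrist',[(530.5,-76.2,44)],o))
cv2.imwrite('pics/w3.png',im)
```

```text
4.8333 [536.36 -61.01  77.27] [-0.66 -0.83  0.04]
[[294.77 219.72]]
```

View pics/w3.png

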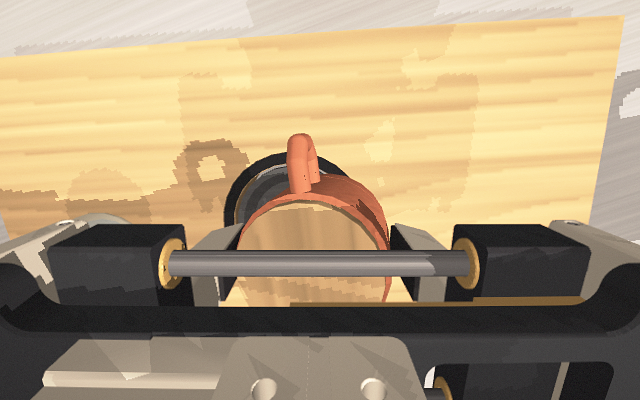

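The mug is upright against the rear pad, with its right edge at column 389 and the dish showing behind it. About 19 mm remain, so I'll go slowly.

Call:
carry_out(rows=[[-1,-2,0,0],[-1.5,-4,0,0],[-2,-6,0,0],[-3,-8,0,0],[-3.5,-10,0,0],[-4.5,-12,0,0],[-5,-13.5,0,0],[-5.5,-15,0,0],[-5.5,-15,0,0]])

```text
time: 5.63
tool_pos: [531.0, -75.8, 77.3]
tcp_rot: [-2.617, 1.57, -1.381]
contact_force: [0.6, 0.1, 0.9]
grip_width: 84.1
```

Call:
carry_out(rows=[[-0.5,-1,0,0],[-0.8,-2,0,0],[-1,-3,0,0],[-1.2,-3.5,0,0],[-1.2,-3.5,0,0]])

```text
time: 6.05
tool_pos: [529.8, -79.5, 77.4]
tcp_rot: [-2.637, 1.569, -1.401]
contact_force: [-0.0, 0.4, -0.4]
grip_width: 83.7
```

Run:
```python
from h import *
o=get_obs(); im=capture('wrist')[:,:,::-1].copy(); np.save('w4.npy',np.r_[o['tool_pos'],o['tcp_rot']])
s=capture('side')[:,:,::-1]; cv2.imwrite('pics/side4.png',s)
print(o['time'],o['tool_pos'],o['contact_force'])
a=im[120:270]; b=cv2.resize(s[120:290,240:420],None,fx=2,fy=2,interpolation=cv2.INTER_CUBIC)
v=np.zeros((150+340,640,3),np.uint8); v[:150]=a; v[150:,:360]=b; cv2.imwrite('pics/v4.png',v)
```

```text
6.05 [529.78 -79.48  77.37] [-0.04  0.36 -0.38]
```

View pics/v4.png

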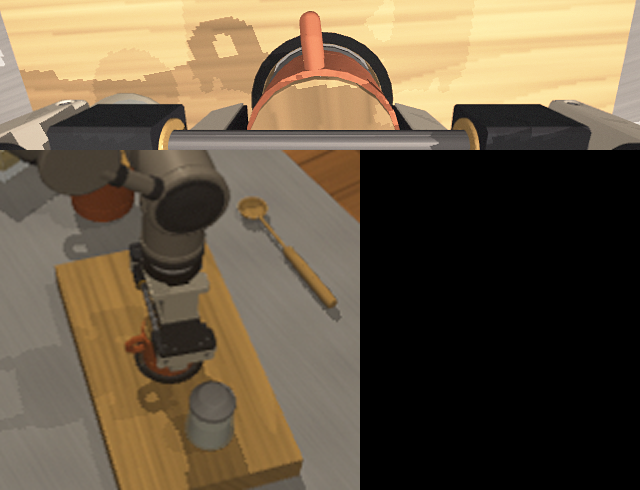

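The mug (246–398, centre 322) now sits within the ring (255–393, centre 324). I'll nudge on gently to see whether it is locked in the dish.

Call:
carry_out(rows=[[-0.3,-1,0,0],[-0.6,-2,0,0],[-0.6,-2,0,0]])

```text
time: 6.4
tool_pos: [529.4, -81.2, 77.4]
tcp_rot: [-2.1, 1.57, -0.864]
contact_force: [1.1, 1.6, -0.4]
grip_width: 83.8
```

Run:
```python
from h import *
o=get_obs(); im=capture('wrist')[:,:,::-1].copy(); cv2.imwrite('pics/w5.png',im); print(o['time'],o['tool_pos'],o['contact_force'])
cv2.imwrite('pics/w5c.png',cv2.resize(im[120:270,220:430],None,fx=3.5,fy=3.5,interpolation=cv2.INTER_CUBIC))
T=R.from_euler('xyz',o['tcp_rot']).as_matrix();c=np.array([530.5,-76.2,0])
a=np.linspace(0,2*np.pi,72)
for z in (112,118):
    P=c+np.c_[36*np.cos(a),36*np.sin(a),0*a+z]; q=proj('wrist',P,o); print(z,q[:,0].min(),q[:,0].max(),q[:,1].min())
```

```text
6.4 [529.38 -81.18  77.43] [ 1.1   1.56 -0.37]
112 252.2193215967692 404.63381469620106 193.79867734237013
118 249.26926401080803 408.47600909311853 197.32374159960222
```

View pics/w5c.png

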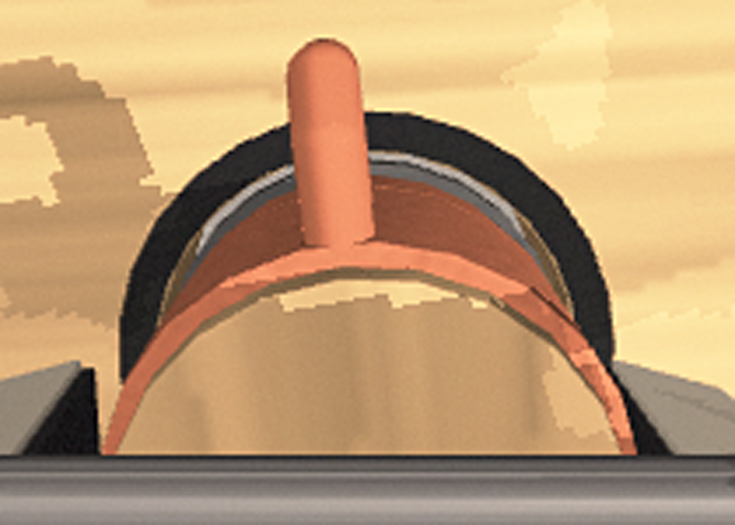

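Call:
carry_out(rows=[[-0.3,-1,0,0],[-0.5,-1.5,0,0],[-0.5,-1.5,0,0]])

```text
time: 6.7
tool_pos: [529.5, -81.8, 77.8]
tcp_rot: [-1.01, 1.569, 0.225]
contact_force: [1.6, 5.7, 2.9]
grip_width: 84.0
```

The force rose to 6 N with the pad stalled, so the mug is held by the dish. I'll back off, open and lift straight up.

Call:
carry_out(rows=[[0.5,1.5,0,0],[1,2.8,0,0],[1,2.8,0,0],[1,2.8,0,0],[1,2.8,8,0],[1,2.8,20,0],[1,2.8,35,0],[1,2.8,55,0],[1,2.8,80,0],[1,2.8,110,0],[1,2.8,110,0],[1,2.8,110,0]], hand=91)

```text
time: 7.7
tool_pos: [531.3, -79.4, 190.0]
tcp_rot: [-1.388, 1.564, -0.153]
contact_force: [-0.2, 0.2, -1.2]
grip_width: 91.1
```

Run:
```python
from h import *
o=get_obs(); im=capture('wrist')[:,:,::-1].copy(); cv2.imwrite('pics/w6.png',im); np.save('w6.npy',np.r_[o['tool_pos'],o['tcp_rot']])
s=capture('side')[:,:,::-1]; t=capture('top')[:,:,::-1];cv2.imwrite('pics/side6.png',s)
print(o['time'],o['tool_pos'],o['contact_force'])
v=np.zeros((560,800,3),np.uint8); v[:320,:800]=cv2.resize(im[120:280,120:520],None,fx=2,fy=2,interpolation=cv2.INTER_CUBIC)
v[320:,:400]=cv2.resize(s[170:290,270:470],None,fx=2,fy=2,interpolation=cv2.INTER_CUBIC)
v[320:,400:]=cv2.resize(t[150:270,260:460],None,fx=2,fy=2,interpolation=cv2.INTER_CUBIC)
cv2.imwrite('pics/v6.png',v)
a=np.linspace(0,2*np.pi,90);c=np.array([530.5,-79,0])
for z in (112,118):
    q=proj('wrist',c+np.c_[36*np.cos(a),36*np.sin(a),0*a+z],o); print(z,q.min(0),q.max(0))
```

```text
7.7 [531.34 -79.43 189.98] [-0.23  0.19 -1.16]
112 [275.72 158.97] [360.38 240.39]
118 [274.69 159.98] [361.41 243.23]
```

View pics/v6.png

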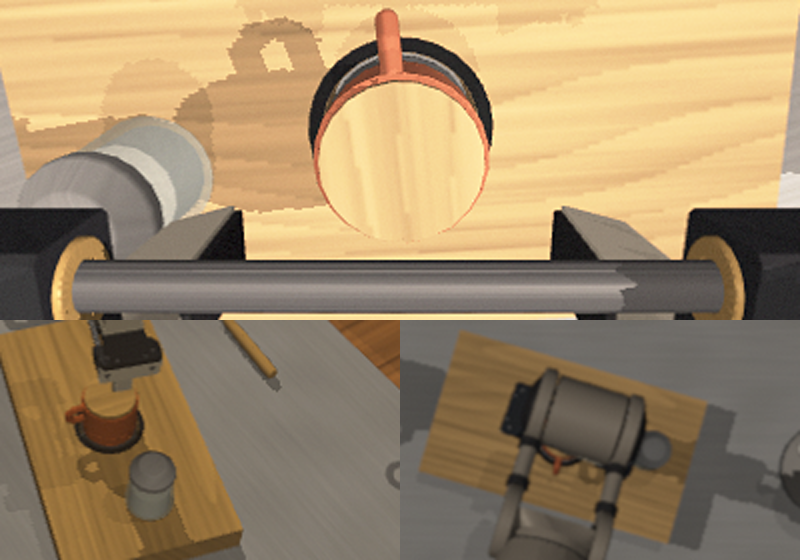

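The mug stands upright inside the ring. Its lid centre, at wrist pixel (320.8,200.5), works out to about (531,-77.5). The shaker hasn't moved. I'll close the fingers and go down to just above the lid, which I expect at z = 112.

Call:
carry_out(rows=[[0,2,-15,0],[0,2,-30,0],[0,2,-45,0],[0,2,-60,0],[0,2,-70,0],[0,2,-71,0],[0,2,-71,0],[0,2,-71,0]], hand=0)

```text
time: 8.52
tool_pos: [530.0, -77.0, 116.2]
tcp_rot: [-0.217, 1.57, 1.018]
contact_force: [-0.0, -0.4, 0.6]
grip_width: 42.2
```

Call:
carry_out(rows=[[0,0,0,0],[0,0,-1,0],[0,0,-2,0],[0,0,-3,0],[0,0,-4,0],[0,0,-5,0],[0,0,-5,0]])

```text
time: 9.1
tool_pos: [530.3, -76.9, 111.4]
tcp_rot: [-0.613, 1.569, 0.623]
contact_force: [-0.1, 0.3, 1.8]
grip_width: 0.8
```

Contact at z = 111.4. A seated mug should be at 112 and an unseated one at 118, so it's in the dish. Pressing in small steps.

Call:
carry_out(rows=[[0,0,-0.5,0],[0,0,-1,0],[0,0,-1.5,0],[0,0,-2,0],[0,0,-2,0]])

```text
time: 9.52
tool_pos: [530.3, -76.9, 109.4]
tcp_rot: [-0.656, 1.569, 0.579]
contact_force: [-0.4, -0.3, 2.5]
grip_width: -0.1
```

Call:
carry_out(rows=[[0,0,-0.5,0],[0,0,-1,0],[0,0,-1.5,0],[0,0,-1.5,0]])

```text
time: 9.85
tool_pos: [530.3, -76.9, 107.8]
tcp_rot: [-0.63, 1.569, 0.605]
contact_force: [-0.2, 0.6, 2.9]
grip_width: 0.2
```

Call:
carry_out(rows=[[0,0,-0.5,0],[0,0,-1,0],[0,0,-1.5,0],[0,0,-1.5,0]])

```text
time: 10.18
tool_pos: [530.3, -76.9, 106.2]
tcp_rot: [-0.599, 1.569, 0.637]
contact_force: [0.1, 0.8, 2.8]
grip_width: 0.7
```

Call:
carry_out(rows=[[0,0,-0.5,0],[0,0,-1,0],[0,0,-1.5,0],[0,0,-1.5,0]])

```text
time: 10.52
tool_pos: [530.3, -76.9, 104.6]
tcp_rot: [-0.592, 1.569, 0.643]
contact_force: [-0.7, 0.6, 3.2]
grip_width: 0.4
```

Call:
carry_out(rows=[[0,0,-0.5,0],[0,0,-1,0],[0,0,-1.5,0],[0,0,-1.5,0]])

```text
time: 10.85
tool_pos: [530.5, -76.9, 103.9]
tcp_rot: [-0.87, 1.569, 0.366]
contact_force: [-2.2, 1.6, 10.2]
grip_width: 0.5
```

The stop is at z ≈ 103.9, about 8 mm of travel. Now bringing the force up to about 15 N.

Call:
carry_out(rows=[[0,0,-0.9,0],[0,0,-1.1,0],[0,0,-1.2,0],[0,0,-1.2,0]])

```text
time: 11.18
tool_pos: [530.6, -76.9, 103.9]
tcp_rot: [-1.075, 1.568, 0.161]
contact_force: [-3.3, 0.4, 12.7]
grip_width: 0.3
```

Call:
carry_out(rows=[[0,0,-1.2,0],[0,0,-1.5,0],[0,0,-1.5,0],[0,0,-1.5,0]])

```text
time: 11.52
tool_pos: [530.6, -76.9, 103.8]
tcp_rot: [-1.207, 1.567, 0.029]
contact_force: [-3.9, 1.3, 15.2]
grip_width: 0.7
```

15.2 N plus the mug's weight is well over 14 N against the stop. I'll let go and check.

Call:
carry_out(rows=[[0,0,-1.5,0],[0,0,-0.7,0],[0,0,0,0],[0,0,3,0],[0,0,10,0],[0,0,30,0],[0,0,60,0],[0,0,90,0],[0,0,90,0],[0,0,90,0]])

```text
time: 12.35
tool_pos: [531.5, -77.2, 195.5]
tcp_rot: [-1.38, 1.563, -0.144]
contact_force: [-1.3, 0.7, -0.7]
grip_width: 0.9
```

Run:
```python
from h import *
o=get_obs(); im=capture('wrist')[:,:,::-1].copy(); cv2.imwrite('pics/w7.png',im)
s=capture('side')[:,:,::-1]; t=capture('top')[:,:,::-1]
print(o['time'],o['tool_pos'],o['contact_force'])
v=np.zeros((560,800,3),np.uint8); v[:320,:800]=cv2.resize(im[120:280,120:520],None,fx=2,fy=2,interpolation=cv2.INTER_CUBIC)
v[320:,:400]=cv2.resize(s[170:290,270:470],None,fx=2,fy=2,interpolation=cv2.INTER_CUBIC)
v[320:,400:]=cv2.resize(t[150:270,340:540],None,fx=2,fy=2,interpolation=cv2.INTER_CUBIC)
cv2.imwrite('pics/v7.png',v)
```

```text
12.35 [531.52 -77.24 195.55] [-1.35  0.69 -0.73]
```

View pics/v7.png

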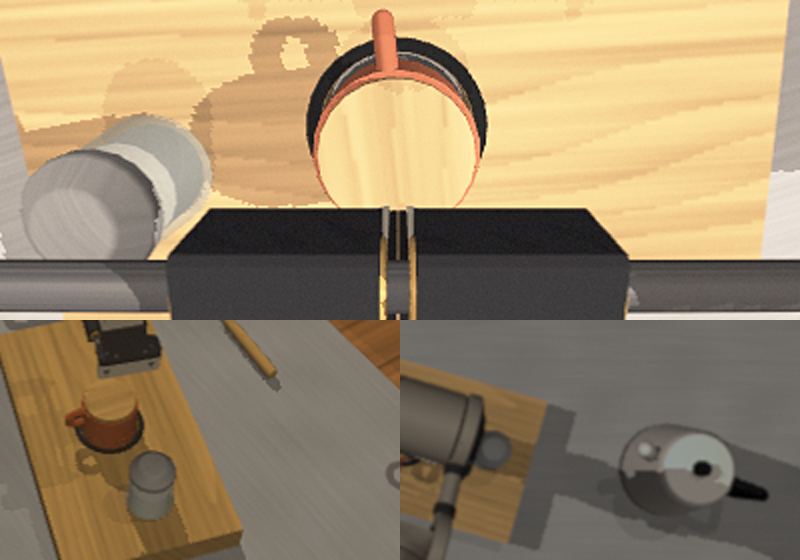

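The mug is upright and concentric with the ring (lid centre column 397, ring centre 396.5). The shaker and kettle haven't moved, and nothing touches the mug. Handing in.

```bash
python3 -c "
from plant import *
print(close_job())"
```

```text
the job is handed in; nothing more can be done
None
```

The job is handed in: I slid the smaller mug into the dish, pressed it down to the stop and let go, in about 12 s of robot time. No verdict was reported.

- **Slide:** I pushed the mug about 137 mm along the board between loosely open fingers, without gripping it. A final nudge stalled at about 6 N, so the dish was holding it.
- **Seating:** The fingertips met the lid at z = 111.4 mm. A seated mug should give 112.2 mm, and one still on the board 118 mm.
- **Press:** The plate sank about 7.6 mm at roughly 3 N and stopped dead at z ≈ 103.8 mm. I brought the press up to 15.2 N, with the mug's weight on top of that.
- **Last look:** The mug was upright and its lid lined up with the ring around the dish to within about 1 mm left to right in the wrist view. The shaker and kettle looked unmoved, and the arm was clear of the mug. I did not look at the clear box again, but the arm stayed well away from it.

**Disagreement:** the top and wrist cameras differed by about 4 mm in y. I aimed between them at first, then used the wrist view and the felt contact. The sideways force rose to about 4 N while pressing, with no visible effect on the mug.

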